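Pack the frame plates into the sprung-cover case and snap it shut

TASK

Put the three aluminium joining plates away in the black case with the grey cover, on the sloping wire stand: push in the release tab at the case's front so that the cover springs open, fit the two L-shaped plates and the straight one side by side into the well so that all three lie flat on its floor, then swing the cover back down until it snaps shut. Leave the tape roll, the pine block and the tape measure where they are.

Things in the scene. Friction and masses are not known exactly. Their poses are not given: they have to be found in the camera images.
- case: black plastic case on a sloping wire stand, both fixed to the table, front low. Origin: centre of the well's flat floor, 68 mm above the table. x runs 25 degrees up the slope from front to hinge, y across, z normal to the floor, leaning 25 degrees to the front. Case: x -77 to 70, y -81 to 81, underside z -14 mm; the stand's wires stand out 11 mm in front of it (25 mm at table level), below z = 5 mm
- well_mouth (a point): centre of the well's mouth, 11 mm above its floor, axes as the case. The rectangular well is 112 mm along x by 148 mm along y inside, walls 11 mm high: seated plates stand 1 mm proud. The L plates fit with their elbows in two opposite corners, the straight plate in the gap midway between these elbows (38 x 74 to 44 x 80 mm), long side along y; 6 mm of play along x, 8 along y. A shut cover clears plates by 2 mm
- cover (a joint): hinge of the cover (grey frame, clear window, 162 mm wide, 4 mm thick, 0.15 kg), rad: 0 shut, 2.25 fully open, leaning back 39 degrees past the well's normal. With the tab pushed in, a spring swings it open in about 2 s and holds it open. Closing takes about 2 N at the front edge, up to 10 N over the last few mm until the catch snaps. It starts shut and caught
- cover_edge (a point): middle of the cover's front edge, on its outer (upper) face, 144 mm from the hinge line; moves with the cover. Its x runs from this edge to the hinge, its z out of the outer face; a skirt hangs 16 mm from this edge on the inner side
- cover_hinge (a point): middle of the hinge line, which runs along the case's y at x = 67, z = 14 mm of the case
- release_tab (a joint): travel of the release tab, m: 0 at rest, 0.006 fully in. It slides along the case's +x (towards the hinge) against a spring, 3 N at first and 6.6 N fully in; 4 mm lets the cover go. It springs back by itself
- tab_face (a point): centre of the tab's ribbed front face: a steel pad 32 mm wide (y) and 15 mm high (z -5 to 10 mm of the case) that sticks out 8 mm beyond the middle of the cover's front skirt. It is pushed along the case's +x, for instance by the side of a finger that comes down in front of it
- l_plate_a_elbow (a point): nearer flat L-shaped joining plate of plain aluminium, five bolt holes: 106 x 106 mm over its outer edges, legs 34 mm wide, 12 mm thick, 0.14 to 0.27 kg. This point: middle of the elbow square where the legs meet, half-way through the thickness, 17 mm from the two outer edges. The legs run along its own +x and +y and end 89 mm from here; z is normal to the plate. Flat on the table at any yaw
- l_plate_b_elbow (a point): the twin, which starts further from the robot. flat L-shaped joining plate of plain aluminium, five bolt holes: 106 x 106 mm over its outer edges, legs 34 mm wide, 12 mm thick, 0.14 to 0.27 kg. This point: middle of the elbow square where the legs meet, half-way through the thickness, 17 mm from the two outer edges. The legs run along its own +x and +y and end 89 mm from here; z is normal to the plate. Flat on the table at any yaw
- l_plate_a: the same L plate: origin at the centre of its 106 mm bounding square, on its underside; the elbow is at x = y = -36 mm, the empty quarter at +x +y
- l_plate_b: the same L plate, axes as for the other L plate
- strip_centre (a point): straight joining plate of plain aluminium with two bolt holes, 70 x 34 x 12 mm, 0.055 to 0.105 kg. This point is its centre; its long side is its own x. It starts flat on the table in front of the case, at any yaw
- strip: the same straight plate, origin at the centre of its underside
- tape_roll: bystander: roll of masking tape lying flat, 104 mm across, 25 mm high
- pine_block: bystander: pine off-cut, 45 x 90 x 38 mm
- tape_measure: bystander: yellow tape measure, 36 x 77 x 62 mm

How it is judged:
By the outcome, as a careful person would: the job done as asked, in the order asked, and still so for the second after the job is handed in, with the robot touching nothing.
It also fails if it takes over 72 s, if anything falls off the work surface, if the arm or the gripper's body presses on something with over 40 N, if the wrist force passes 120 N, or if a joint passes its speed limit or range.

ROBOT

A 6-joint arm with a two-finger parallel gripper is mounted at the origin on a cart in front of the work surface, level with it; the furniture and walls round the work are solid. World frame = base frame: x ahead of the robot, y to its left, z up, the work surface at z = 0. Lengths are in m, angles in rad, forces in N, time in s.
With the tool pointing down it reaches from about 0.425 to 1.125 m from the base axis. Payload 14.9 kg.
Tool frame: the origin (TCP) lies between the finger pads; the fingertips stand 19 mm ahead of it and the grasp point (between the pads) is the TCP (robot.finger_overhang is the distance from the TCP to the fingertips, in m); z points along the fingers, y is the line along which they close (so a half turn about z gives the same grasp; the last joint's range is limited). The gripper opens to 91 mm and grips with 3 to 60 N. Pads are 32 mm wide; open, the fingers measure 118 mm over their backs; the gripper's body (76 mm by 178 mm) begins 60 mm behind the grasp point.
Start: joints at [1.312, 0.379, 1.734, -0, 1.028, -0.033], TCP at [0.157, 0.682, 0.233] pointing down, gripper open.
Joint ranges: [-2.77, 2.77], [-0.74, 2.19], [0, 2.66], [-1.06, 4.2], [0.31, 2.87], [-3.08, 3.08]. Speed limits (rad/s): [1.89, 1.89, 2.39, 3.14, 3.14, 3.14].

INTERFACE

Orientations are given as a rotation vector (axis times angle).
In Python, from cell import robot gives the robot as it stands.
- The arm moves only by the tool step_arm, never from a script. Its argument "rows" is text: rows parted by semicolons, each of 6 numbers parted by spaces: the shift along the tool's x, y, z in m, then the turn, a rotation vector about the tool's x, y, z in degrees. A call has 1 to 12 rows; each row is the pose to reach, as a shift and turn from the pose commanded when the call began, along the tool's axes at that moment; what a row does not reach only later rows make up. A row lasts 1/10 s, in which the tool goes at most 50 mm and 8.59 degrees, less where a joint would pass 70% of its speed; a pose out of reach is approached as far as the arm can. A call with a gripper value outside its range is refused whole. "hand" is the closure, from 0 (fully open) to 1 (shut), set as the call begins (left out, the last holds). The fingers move at their own pace and stop on an object; "squeeze" is the grip in N (left out, the last holds). Time passes only in rows, so rows that repeat a pose let the fingers close. It gives the time, the measured TCP pose, the force, the opening and the grip force at its end, in the units of the state.
- robot.get_state(): the state, without advancing time (a new reading comes with each control period).
- robot.snapshot(name): name is "side" or "top" or "wrist"; returns a dict with "frame" (420x560x3 uint8, red, green, blue), "vfov" (degrees; the focal length in pixels is half the picture's height over the tangent of half this angle, whatever the lens; pixels are square), "cx", "cy" (the principal point, pixels), "k1" (the pictures are not rectified: a ray, as slopes to the right and down, at radius r is drawn at 1 + k1 r^2 times it, then the intrinsics apply), "extrinsics" (4x4, takes a point from camera to world coordinates). Camera axes: x right, y down, z forward; pixel columns grow to the right and rows downward; lengths in m; the calibration is good to about 2 mm. A picture is of the moment at which its call begins. There is no depth.
- robot.finish_job(): hands the job in; it is judged then, once.
Trained networks look in a picture, given as the dict that the camera call returned (one of the last four; its "shot" number tells which), for a name from the list of things; names that differ only in an ending like _2 or _b are one class to them, and where a whole thing is asked for, a point or a joint stands for the part that bears it (a point fixed in the world has none). Each returns a list of dicts, best first, with "confidence" (0 to 1); they miss things now and then, are a little off and sometimes report something else, mostly with a low value. They report only what shows in the picture. A call takes as long as a camera call.
- robot.recognise(picture, label): "location" ([x, y, z] in m, in the coordinates of the camera as it stood for that picture, good to about 4 mm: the middle of the surface that is visible of it).
- robot.trace(picture, label): "mask" (420x560 bool, what is visible of it).
- robot.place_of(picture, label): "location" ([x, y, z] in m, in the coordinates of the camera as it stood for that picture, good to about 4 mm: a listed point, or the origin of a listed thing).
The state is a dict: "time": time; "joint_positions": joint angles; "dq": joint speeds; "joint_torque": joint torques, N m; "tcp_pos": TCP position; "tcp_rot": TCP orientation; "contact_force": force on the tool from outside, world axes, zero at the start; "moment": the same for the moment, N m; "width": finger opening in m; "finger_force": force on a finger pad.
Only numpy, scipy, OpenCV 4.12 (cv2) and the standard library are available. Lean on these libraries where they do the work, as an engineer would, in place of code of your own. Each camera call takes 0.05 s, during which the arm holds its last target. There are 200 camera calls.

## Working session

There is one attempt and no reset: what is moved stays moved. The work goes in short steps, Python scripts to look and compute and a tool call to move; the robot and the scene stay as the last step left them, time stands still between calls to the robot, and variables do not carry over. Pictures are saved under pics/ and viewed, at most 10 in all, crops included, and the job is handed in when it is done.

Besides the shell and the picture viewer there is one more tool, called after "Request:" as name(argument=value, ...) on one line, values as JSON. step_arm: Moves the arm, as the interface text tells. Its arguments: {"type":"object","properties":{"rows":{"type":"string"},"hand":{"type":"number"},"squeeze":{"type":"number"}},"required":["rows"]}

```bash
ls; mkdir -p pics; cat > h.py <<'E'
import numpy as np, cv2
from scipy.spatial.transform import Rotation as R
from cell import robot
def snap(n,f=None):
    p=robot.snapshot(n)
    if f: cv2.imwrite('pics/'+f,p['frame'][:,:,::-1])
    return p
def world(p,c): return (np.array(p['extrinsics'])@np.r_[c,1])[:3]
def foc(p): return p['frame'].shape[0]/2/np.tan(np.radians(p['vfov'])/2)
def ray(p,uv):
    f=foc(p); K=np.array([[f,0,p['cx']],[0,f,p['cy']],[0,0,1]])
    q=cv2.undistortPoints(np.array(uv,float).reshape(-1,1,2),K,np.array([p['k1'],0,0,0.]),).reshape(-1,2)
    E=np.array(p['extrinsics']); d=np.c_[q,np.ones(len(q))]@E[:3,:3].T
    return E[:3,3],d
def onplane(p,uv,z):
    o,d=ray(p,uv); return o+d*((z-o[2])/d[:,2])[:,None]
def proj(p,X):
    E=np.array(p['extrinsics']); c=(np.atleast_2d(X)-E[:3,3])@E[:3,:3]; s=c[:,:2]/c[:,2:]
    r=(s**2).sum(1,keepdims=True); return s*(1+p['k1']*r)*foc(p)+[p['cx'],p['cy']]
E
cat > a.py <<'E'
from h import *
for n in ['top','side']:
    p=snap(n,n+'0.png')
    print(n,np.round(p['extrinsics'],3).tolist(),p['vfov'],p['k1'])
    for l in ['case','well_mouth','cover_edge','cover_hinge','tab_face','l_plate_a_elbow','l_plate_a','strip_centre','strip','tape_roll','pine_block','tape_measure']:
        print(l,[(np.round(world(p,r['location']),3).tolist(),round(r['confidence'],2)) for r in robot.place_of(p,l)[:3]])
s=robot.get_state();print(s['time'],s['tcp_pos'],s['tcp_rot'],s['width'])
E
python3 a.py
```

```text
pics
top [[0.028, -0.992, 0.126, 0.387], [-1.0, -0.027, 0.003, -0.299], [0.0, -0.126, -0.992, 1.108], [0.0, 0.0, 0.0, 1.0]] 50.802439707593244 0.041681720283794146
case [([0.618, -0.105, 0.065], 0.59)]
well_mouth [([0.611, -0.106, 0.071], 0.89)]
cover_edge [([0.541, -0.11, 0.052], 0.57)]
cover_hinge [([0.666, -0.102, 0.108], 0.74)]
tab_face [([0.539, -0.113, 0.032], 0.49)]
l_plate_a_elbow [([0.399, -0.229, 0.004], 0.62)]
l_plate_a [([0.377, -0.279, 0.003], 0.82), ([0.539, -0.341, -0.001], 0.66)]
strip_centre [([0.428, -0.058, 0.007], 0.63)]
strip [([0.424, -0.06, -0.001], 0.58), ([0.621, -0.105, 0.066], 0.45)]
tape_roll [([0.438, -0.548, 0.0], 0.94)]
pine_block [([0.357, -0.465, 0.0], 0.62)]
tape_measure [([0.72, -0.27, -0.002], 0.89), ([0.539, -0.115, 0.03], 0.37), ([0.613, -0.109, 0.073], 0.3)]
side [[0.869, -0.23, 0.438, 0.009], [-0.495, -0.378, 0.782, -1.151], [-0.015, -0.897, -0.442, 0.573], [0.0, 0.0, 0.0, 1.0]] 45.26985755017322 0.06541299865819093
case [([0.618, -0.111, 0.069], 0.59), ([0.674, -0.101, 0.106], 0.22)]
well_mouth [([0.613, -0.109, 0.075], 0.88)]
cover_edge [([0.536, -0.118, 0.05], 0.81)]
cover_hinge [([0.669, -0.104, 0.11], 0.65)]
tab_face [([0.542, -0.116, 0.033], 0.6), ([0.617, -0.107, 0.074], 0.43)]
l_plate_a_elbow [([0.399, -0.234, 0.004], 0.71), ([0.614, -0.11, 0.077], 0.31)]
l_plate_a [([0.379, -0.275, -0.004], 0.62), ([0.54, -0.339, -0.0], 0.57)]
strip_centre [([0.429, -0.063, 0.004], 0.5)]
strip [([0.428, -0.059, -0.002], 0.84)]
tape_roll [([0.441, -0.547, -0.001], 0.75), ([0.432, -0.063, 0.004], 0.47)]
pine_block [([0.358, -0.457, -0.003], 0.86)]
tape_measure [([0.721, -0.272, 0.001], 0.85)]
1.3 [0.15672079 0.68222652 0.23291902] [-3.53977834e-01 -3.12157904e+00  6.13287420e-05] 0.09132027995619953
```

View pics/top0.png

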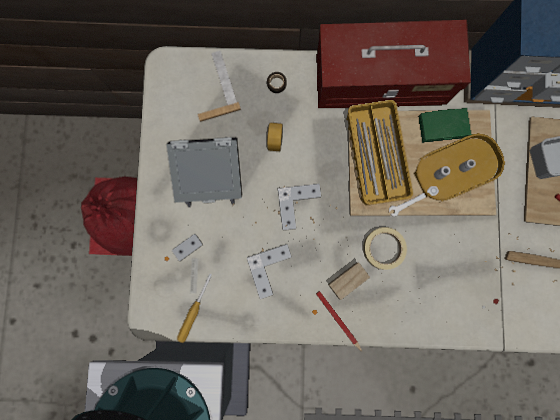

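View pics/side0.png

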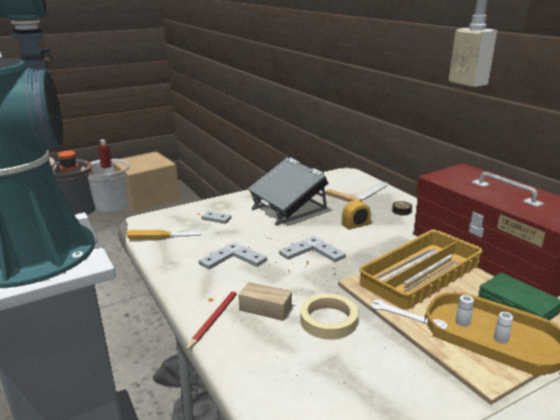

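The top view shows the two L plates with elbows at about (257,260) and (285,193), the strip at (187,247), and the case at (205,170). The side view confirms that the case is shut and its front is clear. Next I'll fit poses to the traced masks.

```bash
cat > fit.py <<'E'
from h import *
from scipy.optimize import minimize
from scipy.ndimage import distance_transform_edt
def sil(p,faces):
    m=np.zeros((420*4,560*4),np.uint8)
    for F in faces:
        cv2.fillPoly(m,[np.round((proj(p,F)+.5)*4).astype(np.int32)],1)
    return cv2.resize(m.astype(np.float32),(560,420),interpolation=cv2.INTER_AREA)
c=.053;L=np.array([[-c,-c],[c,-c],[c,-c+.034],[-c+.034,-c+.034],[-c+.034,c],[-c,c]])
S=np.array([[-.035,-.017],[.035,-.017],[.035,.017],[-.035,.017]])
def prism(P,z0,z1):
    n=len(P);a=np.c_[P,np.full(n,z0)];b=np.c_[P,np.full(n,z1)]
    return [a,b]+[np.array([a[i],a[(i+1)%n],b[(i+1)%n],b[i]]) for i in range(n)]
Ry=R.from_euler('y',-25,degrees=True)
cov=prism(np.array([[-.077,-.081],[.07,-.081],[.07,.081],[-.077,.081]]),.002,.018)
def pose(q,F,case=False):
    r=R.from_euler('z',q[2]); 
    return [(r*Ry if case else r).apply(f)+[q[0],q[1],.068 if case else 0] for f in F]
def fit(obs,F,q0,case=False):
    def cost(v):
        q=np.array(v)*[.01,.01,.1]+q0
        return sum(np.abs(sil(p,pose(q,F,case))-m).sum() for p,m in obs)
    r=minimize(cost,[0,0,0],method='Nelder-Mead',options=dict(initial_simplex=[[0,0,0],[1,0,0],[0,1,0],[0,0,1.]],xatol=.005,fatol=.05))
    return r.x*[.01,.01,.1]+q0, r.fun/sum(m.sum() for _,m in obs)
def masks(p,l,X):
    ms=[r['mask'].astype(float) for r in robot.trace(p,l)]
    u=proj(p,X)[0]
    return min(ms,key=lambda m:np.hypot(*(np.argwhere(m).mean(0)[::-1]-u)))
E
cat > b.py <<'E'
from fit import *
T,Sd=snap('top'),snap('side')
for n,l,F,X,q,cs in [('a','l_plate_a',prism(L,0,.012),[.39,-.26,.01],[.378,-.277,np.radians(194)],0),
  ('b','l_plate_b',prism(L,0,.012),[.55,-.33,.01],[.54,-.34,np.radians(188)],0),
  ('strip','strip',prism(S,0,.012),[.428,-.06,.01],[.428,-.06,-.6],0),
  ('case','cover_edge',cov,[.605,-.107,.08],[.619,-.107,.08],1)]:
    o=[(p,masks(p,l,X)) for p in (T,Sd)]
    for k in (o,o[:1],o[1:]):
        r,f=fit(k,F,np.array(q),cs); print(n,np.round(r[:2],4),round(np.degrees(r[2]),2),round(f,3))
E
python3 b.py
```

```text
a [ 0.3753 -0.2787] 200.48 0.061
a [ 0.3756 -0.2783] 200.77 0.065
a [ 0.3748 -0.2792] 199.61 0.049
b [ 0.537  -0.3423] 188.1 0.112
b [ 0.5365 -0.3426] 186.72 0.124
b [ 0.5378 -0.3438] 188.96 0.093
strip [ 0.4289 -0.0632] -55.13 0.203
strip [ 0.4287 -0.0628] -52.48 0.139
strip [ 0.4276 -0.0644] -60.36 0.269
case [ 0.6141 -0.1071] 2.85 0.102
case [ 0.6135 -0.1073] 4.39 0.081
case [ 0.616  -0.1057] 0.56 0.121
```

```bash
cat >> h.py <<'E'
import json,os
def caseframe():
    q=json.load(open('case.json')); return np.array([q[0],q[1],.068]), R.from_euler('z',q[2],degrees=True)*R.from_euler('y',-25,degrees=True)
def cpt(v): o,r=caseframe(); return o+r.apply(np.array(v)/1000)   # case mm -> world
def tool(r,flip=False,tilt=0):   # tool over frame r: z down its -z, y along +-y
    q=r*R.from_euler('y',180+tilt,degrees=True)
    return q*R.from_euler('z',180,degrees=True) if flip else q
def cur():
    s=robot.get_state(); return np.array(s['tcp_pos']),R.from_rotvec(s['tcp_rot'])
def go(p1,r1,p0=None,r0=None):
    if p0 is None: p0,r0=cur()
    d=r0.inv().apply(np.array(p1)-p0); t=(r0.inv()*r1).as_rotvec(degrees=True)
    print('d',np.round(d,4),'t',np.round(t,2),'rows>=',max(np.linalg.norm(d)/.05,np.linalg.norm(t)/8.59).round(1))
E
echo '[0.617,-0.107,4]' > case.json
python3 -c "
from h import *
o,r=caseframe(); R1=tool(r); print(R1.as_matrix().round(2))
go(cpt([-130,0,75]),R1); print(cpt([-130,0,75]))
"
```

```text
[[-0.9  -0.07  0.42]
 [-0.06  1.    0.03]
 [-0.42  0.   -0.91]]
d [-0.4823 -0.7097  0.1519] t [ -3.69 -24.82 -16.67] rows>= 17.4
[ 0.46784783 -0.11742974  0.08103271]
```

Request:
step_arm(rows="-0.16 -0.24 0.05 0 0 0;-0.48 -0.71 0.10 -3.7 -24.8 -16.7;-0.48 -0.71 0.10 -3.7 -24.8 -16.7;-0.48 -0.71 0.10 -3.7 -24.8 -16.7;-0.48 -0.71 0.10 -3.7 -24.8 -16.7;-0.48 -0.71 0.10 -3.7 -24.8 -16.7;-0.48 -0.71 0.10 -3.7 -24.8 -16.7;-0.48 -0.71 0.10 -3.7 -24.8 -16.7;-0.48 -0.71 0.10 -3.7 -24.8 -16.7;-0.48 -0.71 0.10 -3.7 -24.8 -16.7;-0.48 -0.71 0.10 -3.7 -24.8 -16.7;-0.48 -0.71 0.10 -3.7 -24.8 -16.7", hand=1)

```text
time: 3.0
tcp_pos: [0.3646, 0.1458, 0.1651]
tcp_rot: [-0.096, 2.704, 0.022]
contact_force: [1.3, 0.8, -0.2]
width: 0.0004
finger_force: 0.0
```

```bash
python3 -c "
from h import *
o,r=caseframe(); print(cur()[0]); go(cpt([-130,0,75]),tool(r))
"
```

```text
[0.36455798 0.14584403 0.16505417]
d [-0.0411 -0.27    0.1116] t [ 0.06 -0.03  0.04] rows>= 5.9
```

Request:
step_arm(rows="-0.04 -0.27 0.06 0 0 0;-0.04 -0.27 0.06 0 0 0;-0.04 -0.27 0.06 0 0 0;-0.04 -0.27 0.06 0 0 0;-0.04 -0.27 0.06 0 0 0;-0.04 -0.27 0.06 0 0 0;-0.04 -0.27 0.06 0 0 0;-0.04 -0.27 0.06 0 0 0")

```text
time: 3.8
tcp_pos: [0.4413, -0.1049, 0.1317]
tcp_rot: [-0.097, 2.705, 0.022]
contact_force: [1.2, 1.6, 0.6]
width: 0.0006
finger_force: 0.0
```

```bash
python3 -c "
from fit import *
o,r=caseframe(); print(cur()[0]); go(cpt([-130,0,75]),tool(r))
p=snap('wrist','w1.png'); print(p['vfov'],np.round(p['extrinsics'],3).tolist())
for l in ['tab_face','cover_edge','cover_hinge','well_mouth']: print(l,[(np.round(world(p,x['location']),4).tolist(),round(x['confidence'],2)) for x in robot.place_of(p,l)[:2]])
m=masks(p,'cover_edge',[.605,-.107,.08]); q,f=fit([(p,m)],cov,np.array([.617,-.107,.07]),1); print(q,np.degrees(q[2]),f)
"
```

```text
[ 0.44128061 -0.10490464  0.13166686]
d [-0.0019 -0.0144  0.0567] t [ 0.06 -0.09  0.07] rows>= 1.2
68.86347421195619 [[-0.071, 0.76, 0.646, 0.31], [0.997, 0.054, 0.046, -0.115], [0.0, 0.648, -0.762, 0.238], [0.0, 0.0, 0.0, 1.0]]
tab_face []
cover_edge []
cover_hinge []
well_mouth []
[ 1.27366667 -0.357       1.03666667] 59.39662476189531 1.0
```

View pics/w1.png

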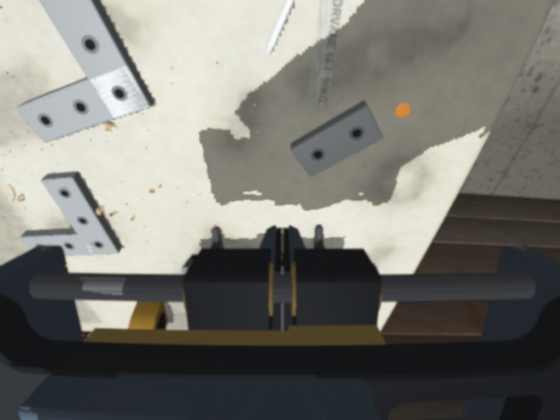

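The wrist view shows the strip at (337,138), L plate elbows at (120,92) and (100,240), and the stand's two front wires at (215,237) and (318,237). The gripper hides the case.

```bash
python3 -c "
from fit import *
p=snap('wrist')
print(onplane(p,[[215,231],[318,231]],.004).round(4))
for n,F,X,q in [('l_plate_a',prism(L,0,.012),[.39,-.26,.01],[.3755,-.2785,np.radians(200)]),('strip',prism(S,0,.012),[.428,-.06,.01],[.429,-.063,np.radians(-55)])]:
    m=masks(p,n,X); r,f=fit([(p,m)],F,np.array(q)); print(n,r.round(4),np.degrees(r[2]).round(2),f)
go(cpt([-130,0,25]),tool(caseframe()[1]))
"
```

```text
[[ 0.5455 -0.1675  0.004 ]
 [ 0.5378 -0.057   0.004 ]]
l_plate_a [ 0.3762 -0.2778  3.5011] 200.6 0.04970888293487222
strip [ 0.4297 -0.0612 -0.9197] -52.69 0.02725732853982301
d [-0.0027 -0.0173  0.1068] t [ 0.15 -0.19  0.13] rows>= 2.2
```

Request:
step_arm(rows="-0.003 -0.017 0.05 0 0 0;-0.003 -0.017 0.09 0 0 0;-0.003 -0.017 0.107 0 0 0;-0.003 -0.017 0.107 0 0 0;-0.003 -0.017 0.107 0 0 0;-0.003 -0.017 0.107 0 0 0")

```text
time: 4.85
tcp_pos: [0.4893, -0.1359, 0.0632]
tcp_rot: [-0.119, 2.721, 0.114]
contact_force: [-0.3, -0.4, 0.6]
width: 0.0003
finger_force: 0.0
```

```bash
python3 -c "
from h import *
go(cpt([-96,0,25]),tool(caseframe()[1]))
print(caseframe()[1].inv().apply(cur()[0]-caseframe()[0]))
p=snap('side','s2.png');cv2.imwrite('pics/s2c.png',cv2.resize(p['frame'][130:250,200:360,::-1],None,fx=5,fy=5))
"
```

```text
d [-0.0239  0.0181  0.0263] t [ 3.98 -1.04  0.14] rows>= 0.8
[-0.11934598 -0.01993361  0.05037377]
```

View pics/s2c.png

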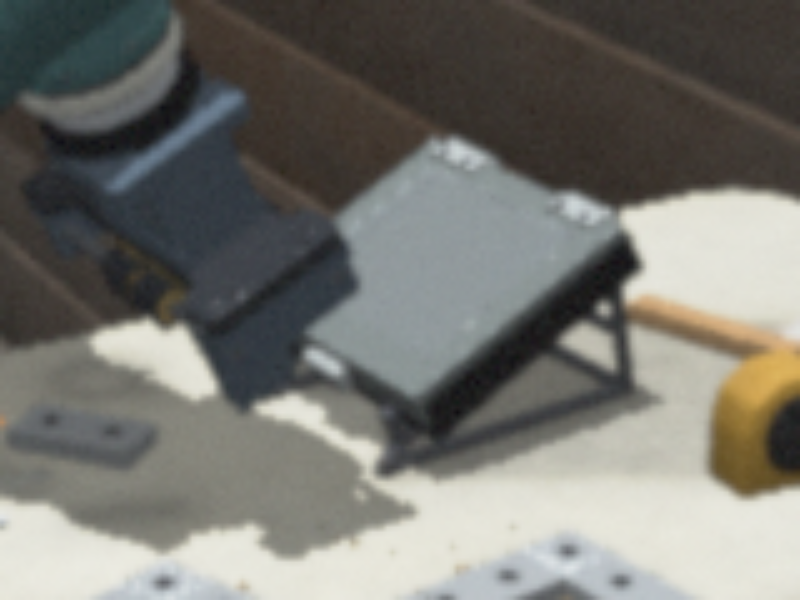

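The side crop shows the gripper at an angle in front of the case. The tab is bright at (325,362), left of the finger, and the arm has stopped short of the target (reach limit). I'll check the joints.

```bash
python3 -c "
from h import *
s=robot.get_state();print(np.round(s['joint_positions'],3),s['tcp_pos'],R.from_rotvec(s['tcp_rot']).as_matrix().round(3))
print([x for x in dir(robot) if x[0]!='_'])"
```

```text
[-0.446  0.314  2.332  1.039  0.306 -3.076] [ 0.48935656 -0.13606751  0.06332863] [[-0.911 -0.1    0.399]
 [-0.066  0.993  0.097]
 [-0.406  0.062 -0.912]]
['PlanningError', 'finger_overhang', 'finish_job', 'get_state', 'place_of', 'recognise', 'snapshot', 'trace']
```

```bash
cat > kin.py <<'E'
from h import *
from scipy.optimize import least_squares
Rz=lambda a:R.from_euler('z',a); RY=lambda a:R.from_euler('y',a)
def fk(q,k):
    h,l1,l2,d=k
    A=Rz(q[0])*RY(q[1]); B=A*RY(q[2]); C=B*Rz(q[3])*RY(q[4])
    T=C*Rz(q[5])
    return np.r_[0,0,h]+A.apply([0,0,l1])+B.apply([0,0,l2])+C.apply([0,0,d]),T
E
cat > k.py <<'E'
from kin import *
D=[([1.312,.379,1.734,0,1.028,-.033],[.15672,.68223,.23292],[-.353978,-3.121579,6e-5]),
   ([-.446,.314,2.332,1.039,.306,-3.076],[.48935656,-.13606751,.06332863],robot.get_state()['tcp_rot'])]
f=lambda k:np.concatenate([fk(q,k)[0]-p for q,p,_ in D])
r=least_squares(f,[.5,.6,.5,.25]);print(r.x,r.fun.round(4))
for q,p,t in D: print((fk(q,r.x)[1].inv()*R.from_rotvec(t)).as_rotvec().round(3))
E
python3 k.py
```

```text
[0.42377705 0.44273554 0.61068438 0.27799143] [ 0.0191 -0.018   0.0091  0.0072 -0.0213 -0.0091]
[0.000e+00 1.000e-03 1.571e+00]
[-1.00e-03 -0.00e+00  1.57e+00]
```

```bash
sed -i 's/h,l1,l2,d=k/h,l1,l2,d,o=k/; s/np.r_\[0,0,h\]+/np.r_[0,0,h]+A.apply([0,o,0])+/' kin.py; sed -i 's/\[.5,.6,.5,.25\]/[.5,.6,.5,.25,.02]/' k.py; python3 k.py
cat > reach.py <<'E'
from kin import *
K=None
lo=np.array([-2.77,-.74,0,-1.06,.31,-3.08]);hi=np.array([2.77,2.19,2.66,4.2,2.87,3.08])
def ik(p,Rt,k,n=25):
    rng=np.random.default_rng(0);best=None
    Rt=Rt*R.from_euler('z',-90,degrees=True)
    def f(q):
        P,T=fk(q,k); return np.r_[(P-p)*5,(T.inv()*Rt).as_rotvec()]
    for i in range(n):
        q0=np.clip([np.arctan2(p[1],p[0]),.3,1.9,0,.8,0]+rng.normal(0,[.2,.3,.3,.8,.4,1.5]),lo+.01,hi-.01)
        r=least_squares(f,q0,bounds=(lo,hi))
        if best is None or r.cost<best[0]-1e-9: best=(r.cost,r.x)
    return best
E
python3 - <<'E'
import re
from reach import *
import subprocess
D=[([1.312,.379,1.734,0,1.028,-.033],[.15672,.68223,.23292]),([-.446,.314,2.332,1.039,.306,-3.076],[.48935656,-.13606751,.06332863])]
r=least_squares(lambda k:np.concatenate([fk(q,k)[0]-p for q,p in D]),[.5,.6,.5,.25,.02]); k=r.x; np.save('k.npy',k)
o,rc=caseframe()
for v in ([2,57,26],[-2,-57,26],[2,-57,26],[-2,57,26],[0,0,60]):
  for tilt in (0,10,-10):
   for fl in (0,1):
    b=ik(cpt(v),tool(rc,fl,tilt),k,12); print(v,tilt,fl,round(b[0],5),b[1].round(2))
E
```

```text
[0.21154572 0.55789808 0.56952254 0.19926086 0.02984404] [-0.0079 -0.0033  0.0038  0.003  -0.0089 -0.0038]
[0.000e+00 1.000e-03 1.571e+00]
[-1.00e-03 -0.00e+00  1.57e+00]
[2, 57, 26] 0 0 0.00238 [-0.18  0.35  2.14  0.43  0.31 -2.21]
[2, 57, 26] 0 1 0.00238 [-0.18  0.35  2.14  0.43  0.31  0.93]
[2, 57, 26] 10 0 0.0 [-0.15  0.37  2.1   0.14  0.42 -1.91]
[2, 57, 26] 10 1 0.0 [-0.15  0.37  2.1   0.14  0.42  1.23]
[2, 57, 26] -10 0 0.0085 [-0.23  0.36  2.25  1.92  0.31  2.54]
[2, 57, 26] -10 1 0.0085 [-0.23  0.36  2.25  1.92  0.31 -0.6 ]
[-2, -57, 26] 0 0 3e-05 [-0.37  0.39  2.11  0.65  0.31 -2.6 ]
[-2, -57, 26] 0 1 3e-05 [-0.37  0.39  2.11  0.65  0.31  0.54]
[-2, -57, 26] 10 0 0.0 [-0.34  0.41  2.05  0.24  0.46 -2.19]
[-2, -57, 26] 10 1 0.0 [-0.34  0.41  2.05  0.24  0.46  0.95]
[-2, -57, 26] -10 0 0.00084 [-0.41  0.39  2.17  1.47  0.31  2.84]
[-2, -57, 26] -10 1 0.00084 [-0.41  0.39  2.17  1.47  0.31 -0.3 ]
[2, -57, 26] 0 0 1e-05 [-0.37  0.39  2.11  0.64  0.31 -2.59]
[2, -57, 26] 0 1 1e-05 [-0.37  0.39  2.11  0.64  0.31  0.56]
[2, -57, 26] 10 0 0.0 [-0.34  0.41  2.04  0.24  0.46 -2.18]
[
[... 224 characters left out ...]
35  2.15  0.44  0.31 -2.23]
[-2, 57, 26] 0 1 0.00264 [-0.18  0.35  2.15  0.44  0.31  0.92]
[-2, 57, 26] 10 0 0.0 [-0.15  0.37  2.11  0.14  0.41 -1.92]
[-2, 57, 26] 10 1 0.0 [-0.15  0.37  2.11  0.14  0.41  1.22]
[-2, 57, 26] -10 0 0.00816 [-0.23  0.36  2.26  1.96  0.31  2.49]
[-2, 57, 26] -10 1 0.00816 [-0.23  0.36  2.26  1.96  0.31 -0.65]
[0, 0, 60] 0 0 1e-05 [-0.28  0.29  2.17  0.5   0.31 -2.37]
[0, 0, 60] 0 1 1e-05 [-0.28  0.29  2.17  0.5   0.31  0.77]
[0, 0, 60] 10 0 0.0 [-0.26  0.32  2.1   0.18  0.48 -2.05]
[0, 0, 60] 10 1 0.0 [-0.26  0.32  2.1   0.18  0.48  1.09]
[0, 0, 60] -10 0 0.00295 [-0.33  0.29  2.22  1.32  0.31  3.07]
[0, 0, 60] -10 1 0.00295 [-0.33  0.29  2.22  1.32  0.31 -0.08]
```

```bash
python3 - <<'E'
from reach import *
k=np.load('k.npy');o,rc=caseframe()
V=R.from_euler('z',4,degrees=True)*R.from_euler('y',180,degrees=True)
go([.492,-.1125,.054],V)
def pk(psi,fl):
    q=R.from_euler('z',psi,degrees=True)*R.from_euler('y',186,degrees=True)
    return q*R.from_euler('z',180,degrees=True) if fl else q
def show(n,p,q):
    b=ik(np.array(p),q,k,10);print(n,round(b[0],5),b[1].round(2))
for fl in (0,1):
    show('tab',[.53,-.11,.054],V*R.from_euler('z',180*fl,degrees=True))
    show('a',[.38,-.25,.025],pk(-69.4,fl));show('b',[.55,-.35,.025],pk(98,fl));show('s',[.43,-.061,.025],pk(37.3,fl))
    for v in ([2,57,26],[-2,-57,26],[0,0,26]): show(v,cpt(v),tool(rc,fl,6))
E
```

```text
d [-0.0002  0.0226  0.0119] t [ 3.88 23.97  0.97] rows>= 2.8
tab 0.0 [-0.26  0.41  2.14  0.    0.6  -1.9 ]
a 0.0 [-0.67  0.38  2.28  0.1   0.57 -1.12]
b 0.0 [-0.59  0.57  1.94 -0.15  0.57  2.53]
s 0.0 [-0.17  0.36  2.32 -0.15  0.53 -2.26]
[2, 57, 26] 0.0 [-0.16  0.36  2.13  0.22  0.34 -2.  ]
[-2, -57, 26] 0.0 [-0.35  0.4   2.08  0.36  0.39 -2.31]
[0, 0, 26] 0.0 [-0.26  0.37  2.11  0.3   0.36 -2.17]
tab 0.0 [-0.26  0.41  2.14  0.    0.6   1.24]
a 0.0 [-0.67  0.38  2.28  0.1   0.57  2.02]
b 0.0 [-0.59  0.57  1.94 -0.15  0.57 -0.61]
s 0.0 [-0.17  0.36  2.32 -0.15  0.53  0.88]
[2, 57, 26] 0.0 [-0.16  0.36  2.13  0.22  0.34  1.14]
[-2, -57, 26] 0.0 [-0.35  0.4   2.08  0.36  0.39  0.83]
[0, 0, 26] 0.0 [-0.26  0.37  2.11  0.3   0.36  0.97]
```

Request:
step_arm(rows="0 0.022 -0.005 1.3 8 0.3;0 0.022 -0.005 2.6 16 0.6;0 0.022 0.012 3.9 24 1;0 0.022 0.012 3.9 24 1;0 0.022 0.012 3.9 24 1;0 0.022 0.012 3.9 24 1")

```text
time: 5.5
tcp_pos: [0.4935, -0.1137, 0.0541]
tcp_rot: [0.107, -3.137, 0.006]
contact_force: [-0.5, 0.4, 0.1]
width: 0.0004
finger_force: 0.0
```

```bash
python3 - <<'E'
from h import *
V=R.from_euler('z',4,degrees=True)*R.from_euler('y',180,degrees=True)
s=robot.get_state();print(s['tcp_pos'],np.round(s['joint_positions'],3),s['contact_force'])
go([.515,-.112,.054],V); go([.529,-.112,.054],V)
E
```

```text
[ 0.49350439 -0.11373454  0.05412814] [-0.27   0.382  2.171 -0.008  0.591 -1.903] [-0.47893903  0.35178693  0.08436125]
d [-0.0216  0.0003  0.0001] t [-0.2  -0.18 -0.09] rows>= 0.4
d [-0.0355 -0.0007  0.    ] t [-0.2  -0.18 -0.09] rows>= 0.7
```

Request:
step_arm(rows="-0.02 0 0 0 0 0;-0.026 0 0 0 0 0;-0.031 0 0 0 0 0;-0.036 0 0 0 0 0;-0.036 0 0 0 0 0")

```text
time: 6.0
tcp_pos: [0.5242, -0.1107, 0.0518]
tcp_rot: [0.107, -3.131, -0.003]
contact_force: [-15.4, -4.4, 3.5]
width: 0.0003
finger_force: 7.7
```

Request:
step_arm(rows="0.05 0 0 0 0 0;0.06 0 0 0 0 0;0.06 0 0 0 0 0", hand=0)

```text
time: 6.3
tcp_pos: [0.4662, -0.1151, 0.053]
tcp_rot: [0.104, -3.137, -0.002]
contact_force: [0.7, 0.2, -0.9]
width: 0.0216
finger_force: 0.0
```

```bash
python3 - <<'E'
from h import *
p=snap('side')
for l in ['cover_edge','tab_face']: print(l,[(np.round(world(p,x['location']),4).tolist(),round(x['confidence'],2)) for x in robot.place_of(p,l)[:2]])
print(robot.get_state()['tcp_pos'])
E
```

```text
cover_edge [([0.5379, -0.1126, 0.0558], 0.62)]
tab_face [([0.5435, -0.1164, 0.0329], 0.6)]
[ 0.46946387 -0.11538892  0.0533486 ]
```

```bash
cat >> h.py <<'E'
TILT=7
PL=dict(a=[.376,-.278,200.6],b=[.5372,-.3428,187.9],s=[.4297,-.0612,-52.7])
if os.path.exists('pl.json'): PL.update(json.load(open('pl.json')))
OFF=dict(a=(-90,0),b=(90,1),s=(90,0))   # plate yaw in case, flip
GR=dict(a=[-36,2],b=[-36,2],s=[0,0])    # grasp in plate frame mm
CT=dict(a=[-3+0,21],b=[3,-21],s=[-3,0])   # plate centre in case mm
TIPZ=8
def pick(n,up=0):
    x,y,yaw=PL[n]; w,fl=OFF[n]
    q=tool(R.from_euler('z',yaw-w,degrees=True),fl,TILT)
    g=R.from_euler('z',yaw,degrees=True).apply(np.array(GR[n]+[0])/1000)+[x,y,TIPZ/1000]
    return g-q.apply([0,0,.019])+[0,0,up],q
def place(n,hb,dx=0,dy=0):
    o,rc=caseframe(); w,fl=OFF[n]; q=tool(rc,fl,TILT)
    g=R.from_euler('z',w,degrees=True).apply(np.array(GR[n]+[0]))+[CT[n][0]+dx,CT[n][1]+dy,TIPZ+hb]
    return cpt(g)-q.apply([0,0,.019]),q
E
python3 - <<'E'
from h import *
print(pick('a',.07)[0],robot.get_state()['width']);go(*pick('a',.07))
p=snap('top','t3.png')
print([(np.round(world(p,x['location']),4).tolist(),round(x['confidence'],2)) for x in robot.place_of(p,'cover_edge')[:2]])
E
```

```text
[ 0.41121652 -0.26937328  0.09685838] 0.03321201812730349
d [ 0.0685 -0.1497 -0.0436] t [-4.46  6.   73.16] rows>= 8.6
[([0.5383, -0.1142, 0.0545], 0.94)]
```

Request:
step_arm(rows="0 0 -0.04 0 0 0;0.068 -0.15 -0.044 -4.5 6 73.2;0.068 -0.15 -0.044 -4.5 6 73.2;0.068 -0.15 -0.044 -4.5 6 73.2;0.068 -0.15 -0.044 -4.5 6 73.2;0.068 -0.15 -0.044 -4.5 6 73.2;0.068 -0.15 -0.044 -4.5 6 73.2;0.068 -0.15 -0.044 -4.5 6 73.2;0.068 -0.15 -0.044 -4.5 6 73.2;0.068 -0.15 -0.044 -4.5 6 73.2;0.068 -0.15 -0.044 -4.5 6 73.2")

```text
time: 7.65
tcp_pos: [0.4111, -0.2697, 0.0968]
tcp_rot: [-1.732, -2.496, -0.106]
contact_force: [0.1, 0.3, 0.3]
width: 0.0911
finger_force: 0.0
```

```bash
python3 - <<'E'
from fit import *
p=snap('side','s4.png'); cv2.imwrite('pics/s4c.png',cv2.resize(p['frame'][100:300,150:390,::-1],None,fx=3,fy=3))
print([(np.round(world(p,x['location']),4).tolist(),round(x['confidence'],2)) for x in robot.place_of(p,'cover_edge')[:2]])
print(cur()[0],robot.get_state()['width'])
go(*pick('a',.0))
E
```

```text
[]
[ 0.41089672 -0.26954193  0.09675507] 0.0911898298595772
d [-0.0086  0.0004  0.0694] t [-0.05 -0.07  0.11] rows>= 1.4
```

View pics/s4c.png

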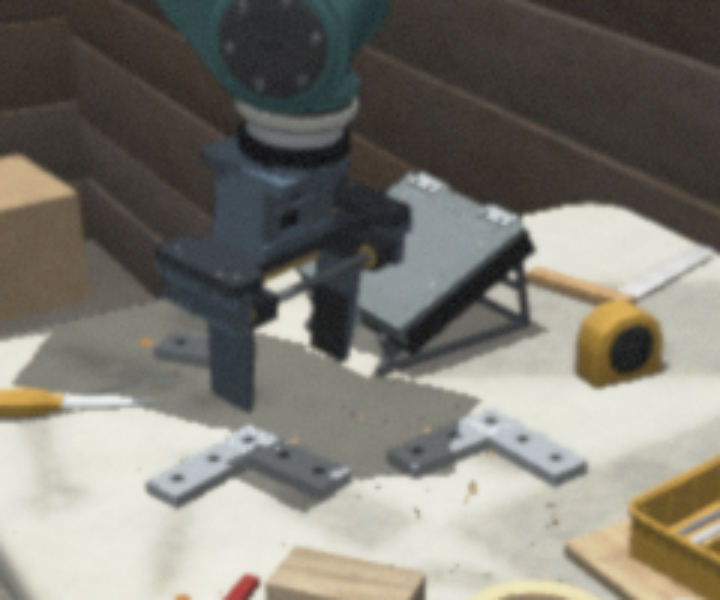

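The cover at (440,240) in the crop is still shut. The upright finger met the cover's edge before the tab was fully in, so I'll push again with the tool leaned outward.

```bash
python3 - <<'E'
from reach import *
k=np.load('k.npy');o,rc=caseframe(); q=tool(rc,0,13)
F=lambda v: cpt(v)-q.apply([-.016,0,.019])
for v in ([-105,0,45],[-105,0,6],[-77,0,6]):
    b=ik(F(v),q,k,8);print(v,F(v).round(4),round(b[0],6),b[1].round(2))
go(F([-105,0,45]),q)
go(F([-105,0,6]),q,F([-105,0,45]),q)
go(F([-77,0,6]),q,F([-105,0,6]),q)
E
```

```text
[-105, 0, 45] [ 0.4835 -0.1163  0.0797] 0.0 [-0.33  0.26  2.3   0.21  0.4  -2.16]
[-105, 0, 6] [ 0.5    -0.1152  0.0443] 0.0 [-0.32  0.35  2.27  0.24  0.33 -2.18]
[-77, 0, 6] [ 0.5253 -0.1134  0.0562] 0.0 [-0.3   0.36  2.23  0.21  0.37 -2.12]
d [0.1146 0.1222 0.0314] t [ -3.2  -16.41 -73.52] rows>= 8.8
d [-0.0088 -0.      0.038 ] t [0. 0. 0.] rows>= 0.8
d [-0.0273 -0.     -0.0063] t [0. 0. 0.] rows>= 0.6
```

Request:
step_arm(rows="0.02 0.02 -0.03 0 0 0;0.115 0.122 0.02 -3.2 -16.4 -73.5;0.115 0.122 0.02 -3.2 -16.4 -73.5;0.115 0.122 0.031 -3.2 -16.4 -73.5;0.115 0.122 0.031 -3.2 -16.4 -73.5;0.115 0.122 0.031 -3.2 -16.4 -73.5;0.115 0.122 0.031 -3.2 -16.4 -73.5;0.115 0.122 0.031 -3.2 -16.4 -73.5;0.115 0.122 0.031 -3.2 -16.4 -73.5;0.115 0.122 0.031 -3.2 -16.4 -73.5;0.115 0.122 0.031 -3.2 -16.4 -73.5;0.115 0.122 0.031 -3.2 -16.4 -73.5", hand=1)

```text
time: 8.95
tcp_pos: [0.4835, -0.1161, 0.0802]
tcp_rot: [-0.094, 2.932, 0.011]
contact_force: [0.4, 0.8, 1.3]
width: 0.0006
finger_force: 0.0
```

```bash
python3 - <<'E'
from h import *
o,rc=caseframe(); q=tool(rc,0,13)
F=lambda v: cpt(v)-q.apply([-.016,0,.019])
go(F([-105,0,6]),q);go(F([-77,0,6]),q);print(robot.get_state()['joint_positions'])
E
```

```text
d [-0.0087 -0.0001  0.0385] t [-0.02 -0.06 -0.32] rows>= 0.8
d [-0.036   0.      0.0321] t [-0.02 -0.06 -0.32] rows>= 1.0
[-0.32216561  0.26797614  2.28325492  0.2012226   0.40447762 -2.13486737]
```

Request:
step_arm(rows="-0.009 0 0.038 0 0 0;-0.009 0 0.038 0 0 0;-0.022 0 0.035 0 0 0;-0.03 0 0.033 0 0 0;-0.036 0 0.032 0 0 0;-0.037 0 0.032 0 0 0;-0.037 0 0.032 0 0 0")

```text
time: 9.65
tcp_pos: [0.5222, -0.1128, 0.0559]
tcp_rot: [-0.098, 2.938, 0.014]
contact_force: [-22.5, -14.1, -4.4]
width: 0.0006
finger_force: 12.0
```

Request:
step_arm(rows="0.02 0 0.006 0 0 0;0.036 0 0.01 0 0 0;0.036 0 -0.01 0 0 0;0.036 0 -0.01 0 0 0;0.036 0 -0.01 0 0 0", hand=0)

```text
time: 10.15
tcp_pos: [0.4903, -0.1161, 0.0603]
tcp_rot: [-0.097, 2.928, 0.009]
contact_force: [0.4, 0.3, 0.0]
width: 0.0373
finger_force: 0.0
```

```bash
python3 - <<'E'
from h import *
p=snap('side')
for l in ['cover_edge','tab_face']: print(l,[(np.round(world(p,x['location']),4).tolist(),round(x['confidence'],2)) for x in robot.place_of(p,l)[:2]])
print(robot.get_state()['tcp_pos']); go(*pick('a',.07))
E
```

```text
cover_edge [([0.5349, -0.1145, 0.1582], 0.81)]
tab_face []
[ 0.48943609 -0.11579695  0.05897809]
d [ 0.0785 -0.148  -0.0554] t [ 3.22 16.34 73.45] rows>= 8.8
```

The cover is opening, so I'll go to plate a.

Request:
step_arm(rows="0.03 -0.04 -0.02 0 0 0;0.078 -0.148 -0.055 3.2 16.3 73.5;0.078 -0.148 -0.055 3.2 16.3 73.5;0.078 -0.148 -0.055 3.2 16.3 73.5;0.078 -0.148 -0.055 3.2 16.3 73.5;0.078 -0.148 -0.055 3.2 16.3 73.5;0.078 -0.148 -0.055 3.2 16.3 73.5;0.078 -0.148 -0.055 3.2 16.3 73.5;0.078 -0.148 -0.055 3.2 16.3 73.5;0.078 -0.148 -0.055 3.2 16.3 73.5;0.078 -0.148 -0.055 3.2 16.3 73.5;0.078 -0.148 -0.055 3.2 16.3 73.5")

```text
time: 11.5
tcp_pos: [0.4112, -0.2692, 0.096]
tcp_rot: [-1.727, -2.501, -0.106]
contact_force: [-0.0, -0.3, -0.1]
width: 0.0909
finger_force: 0.0
```

```bash
python3 - <<'E'
from fit import *
p=snap('wrist'); 
try:
    m=masks(p,'l_plate_a',[.385,-.265,.01]); r,f=fit([(p,m)],prism(L,0,.012),np.array([.376,-.278,np.radians(200.6)])); print(r.round(4),np.degrees(r[2]),f,m.sum())
except Exception as e: print(e)
go(*pick('a'))
E
```

```text
[ 0.3758 -0.277   3.4869] 199.78282279637824 0.08479191263282172 8470.0
d [-0.0088  0.      0.0687] t [ 0.01 -0.    0.1 ] rows>= 1.4
```

Request:
step_arm(rows="-0.006 0 0.045 0 0 0;-0.009 0 0.069 0 0 0;-0.009 0 0.069 0 0 0;-0.009 0 0.069 0 0 0;-0.009 0 0.069 0 0 0")

```text
time: 12.1
tcp_pos: [0.4121, -0.2702, 0.028]
tcp_rot: [-1.731, -2.5, -0.106]
contact_force: [-0.1, 0.5, 0.0]
width: 0.0913
finger_force: 0.0
```

Request:
step_arm(rows="0 0 0 0 0 0;0 0 0 0 0 0;0 0 0 0 0 0;0 0 0 0 0 0;0 0 0 0 0 0;0 0 0 0 0 0", hand=1, squeeze=45)

```text
time: 12.7
tcp_pos: [0.4114, -0.2697, 0.0267]
tcp_rot: [-1.731, -2.498, -0.106]
contact_force: [-0.2, -0.5, 0.2]
width: 0.0463
finger_force: 0.0
```

Request:
step_arm(rows="0 0 -0.03 0 0 0;0 0 -0.07 0 0 0;0 0 -0.12 0 0 0;0 0 -0.12 0 0 0;0 0 -0.12 0 0 0")

```text
time: 13.2
tcp_pos: [0.417, -0.2839, 0.1469]
tcp_rot: [-1.733, -2.5, -0.106]
contact_force: [0.5, 0.3, 0.7]
width: 0.006
finger_force: 0.0
```

```bash
python3 - <<'E'
from h import *
print(place('a',70)[0]); go(*place('a',70))
p=snap('side','s5.png')
for l in ['cover_edge','l_plate_a_elbow']: print(l,[(np.round(world(p,x['location']),4).tolist(),round(x['confidence'],2)) for x in robot.place_of(p,l)[:2]])
E
```

```text
[ 0.57337884 -0.0529111   0.15633946]
d [0.1614 0.2275 0.0103] t [ -7.09 -21.32 -73.63] rows>= 9.0
cover_edge [([0.7087, -0.1018, 0.2489], 0.66), ([0.3793, -0.2794, -0.0032], 0.61)]
l_plate_a_elbow [([0.4032, -0.2365, 0.0041], 0.85)]
```

Request:
step_arm(rows="0 0 0 0 0 0;0 0 0 0 0 0;0 0 0 0 0 0;0 0 0 0 0 0;0 0 0 0 0 0;0 0 0 0 0 0;0 0 0 0 0 0;0 0 0.05 0 0 0", hand=0.35)

```text
time: 14.15
tcp_pos: [0.418, -0.2807, 0.1002]
tcp_rot: [-1.737, -2.506, -0.106]
contact_force: [1.5, -0.7, -2.1]
width: 0.059
finger_force: 0.0
```

```bash
python3 - <<'E'
from fit import *
go(*pick('a')); print(robot.get_state()['width'])
p=snap('wrist')
m=masks(p,'l_plate_a',[.385,-.265,.01]); r,f=fit([(p,m)],prism(L,0,.012),np.array([.376,-.278,np.radians(200.6)])); print(r.round(4),np.degrees(r[2]),f,m.sum())
E
```

```text
d [ 0.0046 -0.0027  0.0743] t [ 0.31  0.49 -0.03] rows>= 1.5
0.059033279008015624
[ 0.3757 -0.2768  3.4874] 199.81573811963918 0.025660682426404995 8968.0
```

Request:
step_arm(rows="0.001 0 0.045 0 0 0;0.001 0 0.071 0 0 0;0.001 0 0.071 0 0 0;0.001 0 0.071 0 0 0")

```text
time: 14.65
tcp_pos: [0.4115, -0.2691, 0.0272]
tcp_rot: [-1.731, -2.498, -0.106]
contact_force: [0.5, -0.4, 0.3]
width: 0.0591
finger_force: 0.0
```

Request:
step_arm(rows="0 0 0 0 0 0;0 0 0 0 0 0;0 0 0 0 0 0;0 0 0 0 0 0;0 0 0 0 0 0;0 0 0 0 0 0", hand=1, squeeze=45)

```text
time: 15.25
tcp_pos: [0.4114, -0.2691, 0.0267]
tcp_rot: [-1.732, -2.498, -0.106]
contact_force: [-1.2, 1.1, 12.5]
width: 0.033
finger_force: 45.0
```

```bash
python3 - <<'E'
from h import *
go(*pick('a')); s=robot.get_state();print(s['width'],s['finger_force'],s['contact_force']); go(*place('a',70))
E
```

```text
d [-0.0002 -0.0003 -0.0002] t [ 0.04  0.02 -0.05] rows>= 0.0
0.03296419336326561 44.996734857559204 [-1.17166267  1.05170886 12.50751622]
d [ 0.1602  0.2276 -0.1109] t [ -7.08 -21.42 -73.63] rows>= 9.0
```

Request:
step_arm(rows="0 0 -0.04 0 0 0;0 0 -0.08 0 0 0;0.01 0.01 -0.13 0 0 0;0.16 0.228 -0.14 -7 -21.5 -73.6;0.16 0.228 -0.14 -7 -21.5 -73.6;0.16 0.228 -0.14 -7 -21.5 -73.6;0.16 0.228 -0.13 -7 -21.5 -73.6;0.16 0.228 -0.12 -7 -21.5 -73.6;0.16 0.228 -0.111 -7 -21.5 -73.6;0.16 0.228 -0.111 -7 -21.5 -73.6;0.16 0.228 -0.111 -7 -21.5 -73.6;0.16 0.228 -0.111 -7 -21.5 -73.6")

```text
time: 16.45
tcp_pos: [0.5732, -0.0522, 0.1555]
tcp_rot: [-0.107, 2.825, 0.013]
contact_force: [-0.4, 0.2, -1.5]
width: 0.0334
finger_force: 45.0
```

Request:
step_arm(rows="0 0 0 0 0 0;0 0 0 0 0 0")

```text
time: 16.65
tcp_pos: [0.5734, -0.0528, 0.1557]
tcp_rot: [-0.09, 2.828, 0.015]
contact_force: [0.4, -0.1, -1.4]
width: 0.0332
finger_force: 45.0
```

```bash
cat > pf.py <<'E'
from fit import *
# pose of a held plate in the case frame given full orientation (assumed coplanar with tool relation)
def held(p,n,F,X,hb):
    m=masks(p,n,X); o,rc=caseframe()
    def cost(v):
        q=np.array(v)
        r=R.from_euler('z',q[3],degrees=True)*R.from_euler('y',q[4],degrees=True)
        G=[o+rc.apply(r.apply(f)+q[:3]/1000) for f in F]
        return np.abs(sil(p,G)-m).sum()
    return m,cost
E
python3 - <<'E'
from pf import *
s=robot.get_state();print(s['width'],s['finger_force'],np.round(s['joint_positions'],3)); go(*place('a',70)); go(*place('a',6))
o,rc=caseframe()
for n in ('top','side'):
    p=snap(n)
    try: m=masks(p,'l_plate_a',cpt([0,20,75]))
    except Exception as e: print(n,e); continue
    F=prism(L,0,.012)
    def cost(q): 
        r=R.from_euler('z',q[2]-90,degrees=True)
        return np.abs(sil(p,[o+rc.apply(r.apply(f)+[q[0]/1000,q[1]/1000,.07]) for f in F])-m).sum()
    x0=np.array([-3,21,0.])
    r=minimize(cost,x0,method='Nelder-Mead',options=dict(initial_simplex=[x0,x0+[8,0,0],x0+[0,8,0],x0+[0,0,6]],xatol=.05,fatol=.1));print(n,r.x.round(1),r.fun/m.sum(),m.sum())
E
```

```text
0.033170273387267926 44.99048888683319 [-0.162  0.203  2.173  0.155  0.465 -1.925]
d [-0.0002 -0.0001 -0.0006] t [-0.09 -0.09 -0.33] rows>= 0.0
d [-0.0081  0.      0.0629] t [-0.09 -0.09 -0.33] rows>= 1.3
top [-4.8 20.4 -0.6] 3.624782986111111 288.0
side [-5.9 16.   0.7] 0.40135396518375244 517.0
```

```bash
cat > ov.py <<'E'
from fit import *
def well(z): return np.array([cpt(v) for v in ([-56,-74,z],[56,-74,z],[56,74,z],[-56,74,z])])
def overlay(f,extra=[],names=('top','side'),z=11):
    out=[]
    for n in names:
        p=snap(n); im=p['frame'][:,:,::-1].copy(); c=proj(p,cpt([0,0,20]))[0].astype(int)
        h=50; x0,y0=c-h; s=4
        im=cv2.resize(im[y0:y0+2*h,x0:x0+2*h],None,fx=s,fy=s,interpolation=cv2.INTER_CUBIC)
        for P,col in [(well(z),(0,255,0)),(well(0),(0,160,0))]+[(e,(0,0,255)) for e in extra]:
            cv2.polylines(im,[np.round((proj(p,P)-[x0,y0]+.5)*s).astype(np.int32)],True,col,1)
        out.append(im)
    cv2.imwrite('pics/'+f,np.hstack(out))
def plate(n,hb,P=L):
    r=R.from_euler('z',OFF[n][0],degrees=True)
    return np.array([cpt(r.apply([*(v*1000),0])+[*CT[n],hb+12]) for v in P])
E
python3 -c "
from ov import *
overlay('o1.png',[plate('a',70)])"
```

```text
(no output)
```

View pics/o1.png

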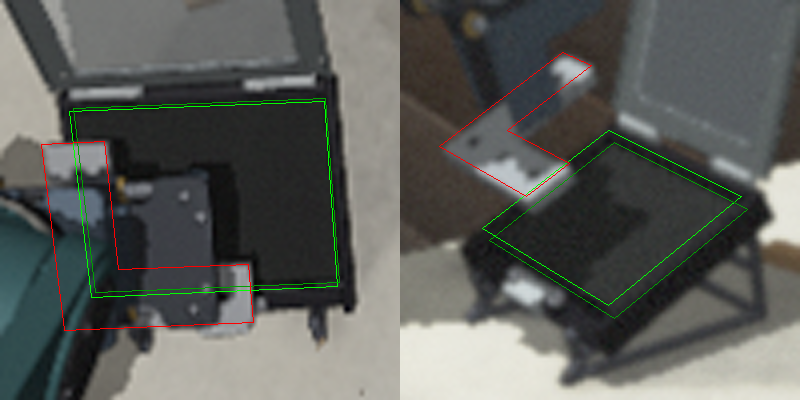

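The overlay shows the held plate (red) and the well (green) matching the image to about 2 mm, so I'll lower it with the wall play centred.

```bash
sed -i "s/^CT=.*/CT=dict(a=[0,18.5],b=[0,-18.5],s=[0,0])/" h.py; python3 - <<'E'
from h import *
go(*place('a',16)); go(*place('a',6))
E
```

```text
d [-0.0095 -0.0026  0.0525] t [-0.08 -0.03 -0.09] rows>= 1.1
d [-0.0107 -0.0026  0.0624] t [-0.08 -0.03 -0.09] rows>= 1.3
```

Request:
step_arm(rows="-0.005 -0.0025 0.025 0 0 0;-0.0095 -0.0025 0.0475 0 0 0;-0.0095 -0.0025 0.0525 0 0 0;-0.0105 -0.0025 0.058 0 0 0;-0.0105 -0.0025 0.0625 0 0 0;-0.0105 -0.0025 0.0625 0 0 0;-0.0105 -0.0025 0.0625 0 0 0")

```text
time: 17.65
tcp_pos: [0.603, -0.0532, 0.1]
tcp_rot: [-0.098, 2.826, 0.014]
contact_force: [-0.0, 0.8, -1.6]
width: 0.0333
finger_force: 45.0
```

```bash
python3 -c "
from ov import *
go(*place('a',6)); s=robot.get_state(); print(s['contact_force'],s['moment'],np.round(s['joint_positions'],2))
overlay('o2.png',[plate('a',6)])"
```

```text
d [-0.0001 -0.0001  0.0004] t [-0.09  0.01 -0.02] rows>= 0.0
[-0.04213912  0.84100108 -1.6109687 ] [0.0090815  0.17513315 0.04181126] [-0.15  0.34  2.13  0.19  0.37 -1.96]
```

View pics/o2.png

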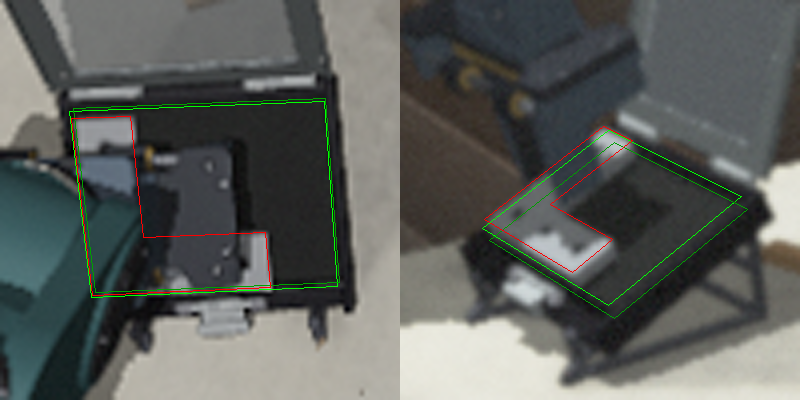

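The plate hovers within the well outline with no contact force. I'll release it and back off.

Request:
step_arm(rows="0 0 0 0 0 0;0 0 0 0 0 0;0 0 0 0 0 0;0 0 0 0 0 0;0 0 -0.03 0 0 0;0 0 -0.08 0 0 0;0 0 -0.08 0 0 0;0 0 -0.08 0 0 0", hand=0.4)

```text
time: 18.55
tcp_pos: [0.5787, -0.055, 0.1768]
tcp_rot: [-0.098, 2.824, 0.013]
contact_force: [-0.2, 0.3, -0.8]
width: 0.0544
finger_force: 0.0
```

```bash
cat > seat.py <<'E'
from ov import *
def seated(n,l,F,z=0,pics=None,X=None):
    o,rc=caseframe(); w=OFF[n][0]; c=np.array(CT[n],float) if X is None else X
    for nm,p in pics:
        try: m=masks(p,l,cpt([*c,6]))
        except Exception as e: print(nm,'none',e); continue
        def cost(q): 
            r=R.from_euler('z',q[2]+w,degrees=True)
            return np.abs(sil(p,[o+rc.apply(r.apply(f)+[q[0]/1000,q[1]/1000,z]) for f in F])-m).sum()
        x0=np.r_[c,0]
        r=minimize(cost,x0,method='Nelder-Mead',options=dict(initial_simplex=[x0,x0+[6,0,0],x0+[0,6,0],x0+[0,0,5]],xatol=.05,fatol=.1));print(nm,r.x.round(1),round(r.fun/m.sum(),3),m.sum())
E
python3 -c "
from seat import *
s=robot.get_state(); print(s['width'],s['tcp_pos']); print(pick('s',.1)[0]);go(*pick('s',.1))
seated('a','l_plate_a',prism(L,0,.012),pics=[('top',snap('top')),('side',snap('side'))])
"
```

```text
0.054414646662053194 [ 0.57872411 -0.054959    0.17678677]
[ 0.42785807 -0.06260318  0.12685838]
d [0.1591 0.0029 0.0005] t [ 14.23   9.72 146.48] rows>= 17.2
top [-3.5 17.7  0.7] 2.318 351.0
side [-1.6 17.   0.1] 0.112 645.0
```

```bash
sed -i "s/s=(90,0))/s=(-90,0))/" h.py; python3 -c "
from h import *
print(pick('s',.1)[0]);go(*pick('s',.06)); print(pick('s',0)[1].apply([0,0,1]))
"
```

```text
[ 0.43154193 -0.05979682  0.12685838]
d [0.166  0.0051 0.0382] t [ -3.22  24.14 -33.44] rows>= 4.8
[-0.09694383 -0.07385141 -0.99254615]
```

Request:
step_arm(rows="0.05 0 -0.01 0 0 0;0.1 0 -0.01 -1 8 -10;0.166 0.005 0.03 -3.2 24.1 -33.4;0.166 0.005 0.038 -3.2 24.1 -33.4;0.166 0.005 0.038 -3.2 24.1 -33.4;0.166 0.005 0.038 -3.2 24.1 -33.4;0.166 0.005 0.038 -3.2 24.1 -33.4;0.166 0.005 0.038 -3.2 24.1 -33.4;0.166 0.005 0.038 -3.2 24.1 -33.4", hand=0)

```text
time: 19.65
tcp_pos: [0.4316, -0.06, 0.0878]
tcp_rot: [0.964, -2.871, 0.06]
contact_force: [-0.6, 0.6, -0.8]
width: 0.0912
finger_force: 0.0
```

```bash
python3 -c "
from seat import *
s=robot.get_state(); print(s['width'],s['tcp_pos'],np.round(s['joint_positions'],2))
p=snap('wrist')
try:
    m=masks(p,'strip',[.43,-.061,.01]); r,f=fit([(p,m)],prism(S,0,.012),np.array([.43,-.061,np.radians(-52.7)])); print(r.round(4),np.degrees(r[2]),f,m.sum())
except Exception as e: print(e)
go(*pick('s',0))
seated('a','l_plate_a',prism(L,0,.012),pics=[('top',snap('top')),('side',snap('side'))])
"
```

```text
0.09124210504424123 [ 0.43159055 -0.0599793   0.08775926] [-0.14  0.25  2.27 -0.13  0.71 -2.26]
[ 0.4296 -0.0615 -0.9116] -52.22962044098425 0.024660951893551688 3908.0
d [-0.0074  0.0005  0.0607] t [-0.1   0.16 -0.16] rows>= 1.2
top [-2.6 17.1  1.1] 0.056 1135.0
side [-1.  15.9  1.5] 0.132 621.0
```

Request:
step_arm(rows="-0.005 0.0005 0.04 0 0 0;-0.0075 0.0005 0.061 0 0 0;-0.0075 0.0005 0.061 0 0 0;-0.0075 0.0005 0.061 0 0 0")

```text
time: 20.35
tcp_pos: [0.432, -0.0597, 0.0269]
tcp_rot: [0.967, -2.869, 0.061]
contact_force: [0.3, -1.0, 0.3]
width: 0.0916
finger_force: 0.0
```

Request:
step_arm(rows="0 0 0 0 0 0;0 0 0 0 0 0;0 0 0 0 0 0;0 0 0 0 0 0;0 0 0 0 0 0", hand=1, squeeze=40)

```text
time: 20.85
tcp_pos: [0.4325, -0.0597, 0.0274]
tcp_rot: [0.967, -2.87, 0.062]
contact_force: [-1.4, 1.4, 10.3]
width: 0.0691
finger_force: 40.0
```

```bash
python3 -c "
from h import *
s=robot.get_state(); print(s['width'],s['finger_force'],s['contact_force']); go(*pick('s'));go(*place('s',60,-2,-3))
"
```

```text
0.06913219235274567 40.00836789608002 [-1.40188285  1.3981494  10.25893807]
d [0.0008 0.0005 0.0006] t [-0.15  0.16 -0.06] rows>= 0.0
d [-0.0713 -0.1322 -0.1285] t [  3.1  -24.09  33.37] rows>= 4.8
```

Request:
step_arm(rows="0 0 -0.05 0 0 0;0 0 -0.1 0 0 0;-0.071 -0.132 -0.13 3.1 -24.1 33.4;-0.071 -0.132 -0.13 3.1 -24.1 33.4;-0.071 -0.132 -0.13 3.1 -24.1 33.4;-0.071 -0.132 -0.13 3.1 -24.1 33.4;-0.071 -0.132 -0.13 3.1 -24.1 33.4;-0.071 -0.132 -0.13 3.1 -24.1 33.4;-0.071 -0.132 -0.13 3.1 -24.1 33.4;-0.071 -0.132 -0.13 3.1 -24.1 33.4")

```text
time: 21.85
tcp_pos: [0.5807, -0.1123, 0.1478]
tcp_rot: [-0.102, 2.827, 0.015]
contact_force: [-0.7, 0.2, -1.2]
width: 0.0689
finger_force: 40.0
```

```bash
python3 -c "
from h import *
s=robot.get_state(); print(s['width'],s['finger_force']);q=place('s',60,-2,-3)[1]
go(*place('s',14,-2,-3)); go(*place('s',7,-2,-3));go(*place('s',7,-2,4))
"
```

```text
0.06886065240205293 39.999184012413025
d [-0.0055 -0.0002  0.0466] t [ 0.02 -0.1   0.12] rows>= 0.9
d [-0.0064 -0.0003  0.0536] t [ 0.02 -0.1   0.12] rows>= 1.1
d [-0.0064  0.0067  0.0536] t [ 0.02 -0.1   0.12] rows>= 1.1
```

Request:
step_arm(rows="-0.003 0 0.025 0 0 0;-0.0055 0 0.0466 0 0 0;-0.006 0 0.05 0 0 0;-0.0064 0 0.0535 0 0 0;-0.0064 0 0.0535 0 0 0;-0.0064 0 0.0535 0 0 0")

```text
time: 22.45
tcp_pos: [0.6033, -0.1108, 0.0992]
tcp_rot: [-0.099, 2.826, 0.016]
contact_force: [4.9, 1.7, -1.1]
width: 0.0692
finger_force: 40.0
```

Request:
step_arm(rows="-0.0064 0.003 0 0 0 0;-0.0064 0.003 0 0 0 0")

```text
time: 22.65
tcp_pos: [0.6091, -0.1072, 0.1011]
tcp_rot: [-0.098, 2.827, 0.016]
contact_force: [0.0, -0.0, -0.7]
width: 0.0687
finger_force: 40.0
```

Request:
step_arm(rows="0.002 0.002 0 0 0 0;0.004 0.004 0 0 0 0;0.004 0.004 0 0 0 0")

```text
time: 22.95
tcp_pos: [0.604, -0.1035, 0.0991]
tcp_rot: [-0.098, 2.827, 0.016]
contact_force: [-0.3, 0.1, -0.2]
width: 0.069
finger_force: 40.0
```

```bash
python3 -c "
from h import *
s=robot.get_state(); print(s['width'],s['finger_force'],s['contact_force'])
go(*place('s',7,0,4))
o,r=caseframe(); print(r.inv().apply(s['contact_force']))
"
```

```text
0.06897416981824289 39.9990713596344 [-0.34559718  0.09018588 -0.15905574]
d [-0.0007 -0.0004 -0.0004] t [ 0.02 -0.08 -0.03] rows>= 0.0
[-0.37397266  0.11407383 -0.00111227]
```

Request:
step_arm(rows="0 0 0 0 0 0;0 0 0 0 0 0;0 0 0 0 0 0;0 0 -0.03 0 0 0;0 0 -0.08 0 0 0;0.06 0 -0.1 0 0 0;0.09 0 -0.1 0 0 0;0.09 0 -0.1 0 0 0", hand=0.1)

```text
time: 23.75
tcp_pos: [0.4835, -0.1111, 0.1652]
tcp_rot: [-0.097, 2.83, 0.018]
contact_force: [0.6, -0.3, 0.2]
width: 0.0821
finger_force: 0.0
```

```bash
python3 -c "
from seat import *
s=robot.get_state(); print(s['width'],s['tcp_pos'])
P=[('top',snap('top')),('side',snap('side'))]
seated('a','l_plate_a',prism(L,0,.012),pics=P)
seated('s','strip',prism(S,0,.012),pics=P)
go(*pick('b',.07))
"
```

```text
0.08211685118044863 [ 0.48349517 -0.11112488  0.16523771]
top [-4.3 20.4 -0.9] 0.078 1106.0
side [-0.8 19.7  0.9] 0.233 568.0
top [-4.6  3.5  3.3] 0.073 457.0
side [-3.5  0.8 -4.8] 0.194 241.0
d [-0.0425 -0.2309  0.0874] t [18.65  8.83 84.15] rows>= 10.1
```

Request:
step_arm(rows="0 -0.05 0 0 0 0;-0.02 -0.1 0 4 2 16;-0.042 -0.231 0.04 18.6 8.8 84;-0.042 -0.231 0.04 18.6 8.8 84;-0.042 -0.231 0.087 18.6 8.8 84;-0.042 -0.231 0.087 18.6 8.8 84;-0.042 -0.231 0.087 18.6 8.8 84;-0.042 -0.231 0.087 18.6 8.8 84;-0.042 -0.231 0.087 18.6 8.8 84;-0.042 -0.231 0.087 18.6 8.8 84;-0.042 -0.231 0.087 18.6 8.8 84;-0.042 -0.231 0.087 18.6 8.8 84", hand=0.35)

```text
time: 25.25
tcp_pos: [0.5722, -0.3377, 0.0965]
tcp_rot: [2.001, 2.298, -0.122]
contact_force: [0.3, 0.2, -0.6]
width: 0.059
finger_force: 0.0
```

```bash
python3 -c "
from fit import *
s=robot.get_state(); print(s['width'],s['tcp_pos'],np.round(s['joint_positions'],2))
p=snap('wrist');t=snap('top')
for n,q in (('w',p),('t',t)):
  try:
    m=masks(q,'l_plate_b',[.55,-.33,.01]); r,f=fit([(q,m)],prism(L,0,.012),np.array([.5372,-.3428,np.radians(188)])); print(n,r.round(4),np.degrees(r[2]),f,m.sum())
  except Exception as e: print(e)
go(*pick('b',0))
"
```

```text
0.05903370278291363 [ 0.57224322 -0.33765924  0.0964848 ] [-0.53  0.48  1.89 -0.15  0.7  -0.56]
w [ 0.5386 -0.341   3.2801] 187.93558366272848 0.023987289449209467 9677.0
t [ 0.5361 -0.339   3.3183] 190.12683226686474 198.3 5.0
d [0.0081 0.0018 0.0691] t [ 0.04 -0.    0.35] rows>= 1.4
```

```bash
echo '{"b":[0.5386,-0.341,187.9]}' > pl.json; python3 -c "
from h import *
go(*pick('b',0))"
```

```text
d [0.0097 0.0034 0.0689] t [ 0.04 -0.    0.35] rows>= 1.4
```

Request:
step_arm(rows="0.006 0.0034 0.045 0 0 0.3;0.0097 0.0034 0.069 0 0 0.3;0.0097 0.0034 0.069 0 0 0.3;0.0097 0.0034 0.069 0 0 0.3")

```text
time: 25.85
tcp_pos: [0.5742, -0.336, 0.0274]
tcp_rot: [2.003, 2.296, -0.122]
contact_force: [0.2, -0.5, 0.5]
width: 0.0595
finger_force: 0.0
```

Request:
step_arm(rows="0 0 0 0 0 0;0 0 0 0 0 0;0 0 0 0 0 0;0 0 0 0 0 0;0 0 0 0 0 0;0 0 0 0 0 0", hand=1, squeeze=45)

```text
time: 26.45
tcp_pos: [0.5746, -0.3362, 0.028]
tcp_rot: [2.003, 2.294, -0.122]
contact_force: [-2.4, 1.5, 8.2]
width: 0.0333
finger_force: 45.0
```

```bash
python3 -c "
from h import *
s=robot.get_state(); print(s['width'],s['finger_force'],s['contact_force']); go(*pick('b'));go(*place('b',70))
"
```

```text
0.03329745315918227 44.97806489467621 [-2.40726053  1.4562282   8.24891158]
d [ 0.0006 -0.0003  0.001 ] t [ 0.06  0.04 -0.15] rows>= 0.0
d [ 0.1527  0.029  -0.1477] t [-8.96 19.09 93.93] rows>= 11.2
```

Request:
step_arm(rows="0 0 -0.05 0 0 0;0 0 -0.1 0 0 0;0 0 -0.15 0 0 0;0.153 0.029 -0.165 -9 19.1 93.9;0.153 0.029 -0.165 -9 19.1 93.9;0.153 0.029 -0.165 -9 19.1 93.9;0.153 0.029 -0.165 -9 19.1 93.9;0.153 0.029 -0.165 -9 19.1 93.9;0.153 0.029 -0.16 -9 19.1 93.9;0.153 0.029 -0.155 -9 19.1 93.9;0.153 0.029 -0.148 -9 19.1 93.9;0.153 0.029 -0.148 -9 19.1 93.9")

```text
time: 27.65
tcp_pos: [0.5794, -0.1636, 0.1546]
tcp_rot: [3.05, 0.601, 0.384]
contact_force: [-0.3, -0.6, -1.0]
width: 0.0333
finger_force: 45.0
```

Request:
step_arm(rows="0.0 0.0 0.0 0 0 0;0 0 0 0 0 0;0 0 0 0 0 0")

```text
time: 27.95
tcp_pos: [0.5803, -0.1637, 0.1557]
tcp_rot: [3.045, 0.615, 0.383]
contact_force: [-0.4, -0.7, -1.1]
width: 0.0331
finger_force: 45.0
```

```bash
python3 -c "
from seat import *
s=robot.get_state(); print(s['width'],s['finger_force'],s['tcp_pos'],np.round(s['joint_positions'],2))
P=[('top',snap('top')),('side',snap('side'))]
seated('b','l_plate_b',prism(L,0,.012),z=.07,pics=P)
go(*place('b',70)); go(*place('b',16)); go(*place('b',6))
overlay('o3.png',[plate('b',70)])
"
```

```text
0.033073096142370716 44.96900260448456 [ 0.58026039 -0.16368721  0.15567625] [-0.36  0.27  2.08  0.22  0.59  0.64]
top none min() iterable argument is empty
side [-12.8 -20.7  17. ] 1.152 390.0
d [-0.0001  0.0006 -0.0004] t [-1.78  3.76 18.53] rows>= 2.2
d [0.0094 0.0049 0.0526] t [-1.78  3.76 18.53] rows>= 2.2
d [0.0111 0.0057 0.0624] t [-1.78  3.76 18.53] rows>= 2.2
```

Request:
step_arm(rows="0 0 0 -1.8 3.8 18.5;0 0 0 -1.8 3.8 18.5;0 0 0 -1.8 3.8 18.5;0 0 0 -1.8 3.8 18.5;0 0 0 -1.8 3.8 18.5")

```text
time: 28.75
tcp_pos: [0.5802, -0.1637, 0.1555]
tcp_rot: [-3.09, -0.112, -0.49]
contact_force: [0.1, 0.2, -1.5]
width: 0.033
finger_force: 45.0
```

```bash
python3 -c "
from seat import *
P=[('top',snap('top')),('side',snap('side'))]
go(*place('b',70)); go(*place('b',14)); go(*place('b',6))
seated('a','l_plate_a',prism(L,0,.012),pics=P)
overlay('o3.png',[plate('b',70)])
"
```

```text
d [ 0.0002  0.0005 -0.0004] t [ 0.01 -0.04  0.07] rows>= 0.0
d [0.0069 0.0005 0.0552] t [ 0.01 -0.04  0.07] rows>= 1.1
d [0.0079 0.0005 0.0631] t [ 0.01 -0.04  0.07] rows>= 1.3
top [-6.  22.4  3.4] 3.888 397.0
side [ 32.6   8.9 -10.5] 1.539 289.0
```

View pics/o3.png

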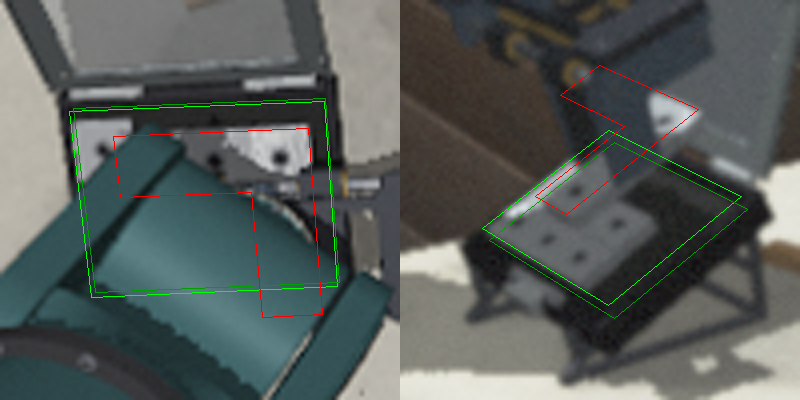

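The overlay shows held plate b aligned, with plate a and the strip seated in the well. I'll lower b.

Request:
step_arm(rows="0.004 0.0005 0.03 0 0 0;0.0069 0.0005 0.05 0 0 0;0.0069 0.0005 0.0555 0 0 0;0.0075 0.0005 0.059 0 0 0;0.0078 0.0005 0.062 0 0 0;0.0078 0.0005 0.062 0 0 0;0.0078 0.0005 0.062 0 0 0")

```text
time: 29.75
tcp_pos: [0.6067, -0.1624, 0.0995]
tcp_rot: [-3.09, -0.106, -0.492]
contact_force: [0.3, 0.8, -0.9]
width: 0.0328
finger_force: 45.0
```

```bash
python3 -c "
from h import *
s=robot.get_state(); o,r=caseframe(); print(r.inv().apply(s['contact_force']),s['moment']); go(*place('b',7))"
```

```text
[-2.06644448e-05  7.74265615e-01 -9.52785468e-01] [-0.08567405  0.45501454  0.00380451]
d [-0.0001 -0.0001  0.0007] t [ 0.03 -0.09 -0.05] rows>= 0.0
```

No contact. Releasing.

Request:
step_arm(rows="0 0 0 0 0 0;0 0 0 0 0 0;0 0 0 0 0 0;0 0 0 0 0 0;0 0 -0.03 0 0 0;0 0 -0.08 0 0 0;-0.08 0 -0.12 0 0 0;-0.12 0 -0.12 0 0 0;-0.12 0 -0.12 0 0 0", hand=0.4)

```text
time: 30.65
tcp_pos: [0.4526, -0.1722, 0.1755]
tcp_rot: [-3.09, -0.106, -0.49]
contact_force: [0.5, -0.4, -0.0]
width: 0.0546
finger_force: 0.0
```

```bash
python3 -c "
from seat import *
s=robot.get_state(); print(s['width'],s['tcp_pos'])
P=[('top',snap('top')),('side',snap('side'))]
seated('a','l_plate_a',prism(L,0,.012),pics=P,X=np.array([-3,20.]))
seated('b','l_plate_b',prism(L,0,.012),pics=P)
seated('s','strip',prism(S,0,.012),pics=P)
overlay('o4.png',[plate('b',0)])
"
```

```text
0.05456429542048584 [ 0.45262862 -0.17216578  0.17550537]
top [-4.1 19.5 -0. ] 0.084 1132.0
side [-1.1 25.9 -1.5] 0.466 463.0
top [ -2.1 -19.4   0.1] 0.065 1116.0
side [ -0.6 -16.1   2.3] 0.191 647.0
top [-5.1  2.   0.8] 0.057 456.0
side [-1.8  5.3 -1.2] 0.233 234.0
```

View pics/o4.png

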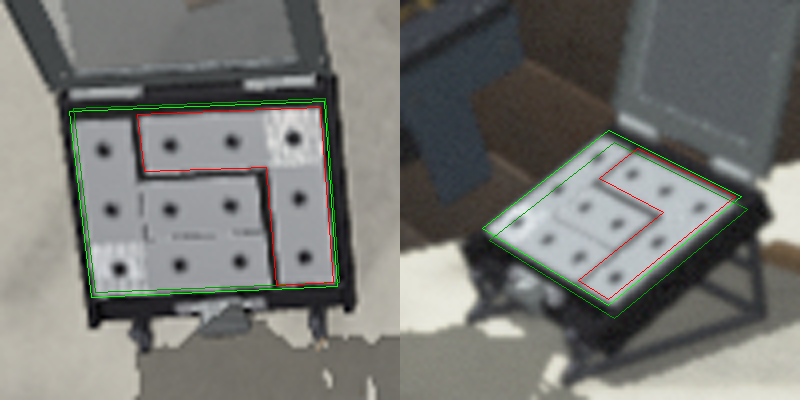

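All three plates lie side by side in the well in the top view, holes at rows 140 to 270. Next I'll close the cover.

```bash
cat > cl.py <<'E'
from reach import *
o,rc=caseframe(); Z=R.from_euler('z',4,degrees=True)
V1=Z*R.from_euler('y',180,degrees=True)*R.from_euler('z',180,degrees=True)
H=cpt([67,0,14])
def tcp(phi,press=0):      # phi deg
    a=np.radians(phi); c=lambda r,n:rc.apply([-r*np.cos(a)+n*np.sin(a),0,r*np.sin(a)+n*np.cos(a)])/1000
    if phi>25:
        rho=np.interp(phi,[25,60,130],[148,134,130]); off=-.016
    else:
        rho=np.interp(phi,[0,25],[120,116]); off=.016
    C=H+c(rho,4-press)
    return C-Z.apply([off,0,0])+[0,0,.019]
if __name__=='__main__':
    k=np.load('k.npy')
    st=Z.apply([0.030+.016,0,0])+H+rc.apply([144*np.sin(np.radians(39)),0,144*np.cos(np.radians(39))])/1000
    hi=st+[0,0,.06]; lo=st+[0,0,-.028+.019]
    go(hi,V1); print(hi,lo,ik(hi,V1,k,5))
    go(lo,V1,hi,V1)
    for ph in range(128,-1,-8): print(ph,(V1.inv().apply(tcp(ph)-lo)).round(4),tcp(ph).round(3))
E
python3 cl.py
```

```text
d [ 0.327  -0.0544 -0.0334] t [-1.000e-02 -1.804e+01 -2.000e-02] rows>= 6.7
[ 0.7523123  -0.09753804  0.30872632] [ 0.7523123  -0.09753804  0.23972632] (np.float64(7.718175617015782e-31), array([-1.68282428e-01,  4.23874871e-01,  1.52850303e+00,  3.40950673e-17,
        1.18921475e+00,  1.33270073e+00]))
d [-0.    -0.     0.069] t [0. 0. 0.] rows>= 1.4
128 [-0.0317 -0.     -0.0142] [ 0.721 -0.1    0.254]
120 [-0.0495 -0.     -0.018 ] [ 0.703 -0.101  0.258]
112 [-0.0677 -0.     -0.0193] [ 0.685 -0.102  0.259]
104 [-0.086  -0.     -0.0181] [ 0.667 -0.104  0.258]
96 [-0.104  -0.     -0.0143] [ 0.649 -0.105  0.254]
88 [-0.1214 -0.     -0.0081] [ 0.631 -0.106  0.248]
80 [-0.1378 -0.      0.0006] [ 0.615 -0.107  0.239]
72 [-0.1528 -0.      0.0115] [ 0.6   -0.108  0.228]
64 [-0.1663 -0.      0.0244] [ 0.586 -0.109  0.215]
56 [-0.179  -0.      0.0385] [ 0.574 -0.11   0.201]
48 [-0.191  -0.      0.0538] [ 0.562 -0.111  0.186]
40 [-0.201  -0.      0.0711] [ 0.552 -0.112  0.169]
32 [-0.2085 -0.      0.0901] [ 0.544 -0.112  0.15 ]
24 [-0.213  -0.      0.1098] [ 0.54  -0.112  0.13 ]
16 [-0.2135 -0.      0.1261] [ 0.539 -0.112  0.114]
8 [-0.2115 -0.      0.1426] [ 0.541 -0.112  0.097]
0 [-0.2073 -0.      0.1588] [ 0.546 -0.112  0.081]
```

Request:
step_arm(rows="0.02 0 -0.045 0 0 0;0.04 -0.01 -0.09 0 0 0;0.06 -0.02 -0.13 0 -6 0;0.327 -0.054 -0.06 0 -18 0;0.327 -0.054 -0.06 0 -18 0;0.327 -0.054 -0.06 0 -18 0;0.327 -0.054 -0.06 0 -18 0;0.327 -0.054 -0.033 0 -18 0;0.327 -0.054 -0.033 0 -18 0;0.327 -0.054 -0.033 0 -18 0;0.327 -0.054 -0.033 0 -18 0", hand=1)

```text
time: 32.25
tcp_pos: [0.7522, -0.0976, 0.307]
tcp_rot: [-3.139, -0.11, 0.002]
contact_force: [-0.5, 0.5, 0.5]
width: 0.0006
finger_force: 0.0
```

```bash
python3 -c "
from cl import *
s=robot.get_state(); print(s['width'],s['tcp_pos'],s['contact_force'])
st=Z.apply([0.030+.016,0,0])+H+rc.apply([144*np.sin(np.radians(39)),0,144*np.cos(np.radians(39))])/1000
go(st+[0,0,-.009],V1)
p=snap('side'); print([(np.round(world(p,x['location']),4).tolist(),round(x['confidence'],2)) for x in robot.place_of(p,'cover_edge')[:2]])
"
```

```text
0.0006156687252602448 [ 0.75222274 -0.0975976   0.30699294] [-0.48175241  0.4926319   0.53878332]
d [ 0.0002 -0.      0.0673] t [-0.03  0.06 -0.  ] rows>= 1.3
[([0.7099, -0.0993, 0.2506], 0.69)]
```

Request:
step_arm(rows="0 0 0.045 0 0 0;0 0 0.067 0 0 0;0 0 0.067 0 0 0")

```text
time: 32.65
tcp_pos: [0.7497, -0.0983, 0.2388]
tcp_rot: [-3.139, -0.107, 0.006]
contact_force: [-0.2, -0.5, 1.0]
width: 0.0003
finger_force: 0.0
```

Request:
step_arm(rows="-0.016 0 0 0 0 0;-0.032 0 -0.008 0 0 0;-0.0495 0 -0.014 0 0 0;-0.068 0 -0.017 0 0 0;-0.086 0 -0.017 0 0 0;-0.104 0 -0.0143 0 0 0;-0.1214 0 -0.008 0 0 0;-0.138 0 0.0006 0 0 0;-0.153 0 0.0115 0 0 0;-0.1665 0 0.0245 0 0 0;-0.179 0 0.0385 0 0 0;-0.179 0 0.0385 0 0 0")

```text
time: 33.85
tcp_pos: [0.572, -0.1107, 0.2033]
tcp_rot: [-3.14, -0.107, -0.001]
contact_force: [0.7, -0.4, 1.0]
width: 0.0004
finger_force: 0.2
```

```bash
python3 -c "
from cl import *
s=robot.get_state(); print(s['tcp_pos'],s['contact_force'])
for ph in (48,40,32,24,16,12,8,4,0): print(ph,(V1.inv().apply(tcp(ph)-tcp(56))).round(4))
go(tcp(56),V1)
p=snap('side'); print([(np.round(world(p,x['location']),4).tolist(),round(x['confidence'],2)) for x in robot.place_of(p,'cover_edge')[:2]])
a=np.radians(56);print(H+rc.apply([-144*np.cos(a),0,144*np.sin(a)])/1000)
"
```

```text
[ 0.57203505 -0.11065846  0.20331491] [ 0.71336577 -0.41520292  0.96565253]
48 [-0.012  -0.      0.0154]
40 [-0.022  -0.      0.0327]
32 [-0.0295 -0.      0.0516]
24 [-0.034  -0.      0.0713]
16 [-0.0344 -0.      0.0877]
12 [-0.0338 -0.      0.0959]
8 [-0.0325 -0.      0.1042]
4 [-0.0307 -0.      0.1123]
0 [-0.0283 -0.      0.1204]
d [ 0.0017 -0.0005  0.002 ] t [-0.01 -0.03 -0.09] rows>= 0.1
[([0.549, -0.1125, 0.1874], 0.66)]
[ 0.54854104 -0.11178712  0.18316922]
```

The cover is following, at about 58°. I'll carry on down.

Request:
step_arm(rows="-0.011 0 0.0154 0 0 0;-0.021 0 0.0327 0 0 0;-0.029 0 0.0516 0 0 0;-0.033 0 0.0713 0 0 0;-0.0335 0 0.0877 0 0 0;-0.033 0 0.096 0 0 0;-0.0315 0 0.104 0 0 0;-0.03 0 0.112 0 0 0;-0.03 0 0.112 0 0 0")

```text
time: 34.85
tcp_pos: [0.5439, -0.1125, 0.0904]
tcp_rot: [-3.14, -0.108, -0.001]
contact_force: [-0.1, -0.1, 1.5]
width: 0.0002
finger_force: 0.5
```

```bash
python3 -c "
from cl import *
s=robot.get_state(); print(s['tcp_pos'],s['contact_force'])
go(tcp(0),V1); go(tcp(0,4),V1)
p=snap('side'); print([(np.round(world(p,x['location']),4).tolist(),round(x['confidence'],2)) for x in robot.place_of(p,'cover_edge')[:2]])
"
```

```text
[ 0.54391973 -0.11252065  0.09039589] [-0.14878086 -0.10901345  1.54783345]
d [ 0.0016 -0.0004  0.0095] t [-0.01 -0.03 -0.05] rows>= 0.2
d [ 0.0033 -0.0004  0.0131] t [-0.01 -0.03 -0.05] rows>= 0.3
[([0.5352, -0.1175, 0.0638], 0.84)]
```

Request:
step_arm(rows="0.001 0 0.004 0 0 0;0.001 0 0.007 0 0 0;0.0015 0 0.0095 0 0 0;0.002 0 0.0115 0 0 0;0.002 0 0.0115 0 0 0")

```text
time: 35.45
tcp_pos: [0.546, -0.1125, 0.0794]
tcp_rot: [3.14, 0.108, 0.002]
contact_force: [-0.2, -0.4, 5.2]
width: 0.0006
finger_force: 2.2
```

```bash
python3 -c "
from cl import *
s=robot.get_state(); print(s['tcp_pos'],s['contact_force'])
go(tcp(0),V1); go(tcp(0,4),V1)
"
```

```text
[ 0.54601763 -0.11246191  0.07935924] [-0.18954473 -0.44797723  5.24677462]
d [-0.0004 -0.0005 -0.0016] t [ 0.01 -0.09 -0.06] rows>= 0.0
d [ 0.0012 -0.0005  0.0021] t [ 0.01 -0.09 -0.06] rows>= 0.0
```

Request:
step_arm(rows="0 0 0.0015 0 0 0;0 0 0.003 0 0 0;0 0 0.0045 0 0 0;0 0 0.006 0 0 0;0 0 0.006 0 0 0")

```text
time: 35.95
tcp_pos: [0.5469, -0.1126, 0.0768]
tcp_rot: [3.14, 0.108, 0.003]
contact_force: [-22.7, 7.7, 71.6]
width: 0.0006
finger_force: 35.4
```

Request:
step_arm(rows="-0.005 0 -0.02 0 0 0;-0.03 0 -0.07 0 0 0;-0.05 0 -0.12 0 0 0;-0.05 0 -0.12 0 0 0;-0.05 0.05 -0.12 0 0 0;-0.05 0.1 -0.12 0 0 0;-0.05 0.15 -0.12 0 0 0;-0.05 0.2 -0.12 0 0 0;-0.05 0.2 -0.12 0 0 0;-0.05 0.2 -0.12 0 0 0")

```text
time: 36.95
tcp_pos: [0.5088, -0.316, 0.1923]
tcp_rot: [-3.139, -0.105, 0.0]
contact_force: [-0.2, 0.2, -0.3]
width: -0.0001
finger_force: 0.0
```

```bash
python3 -c "
from ov import *
s=robot.get_state(); print(s['tcp_pos'],s['contact_force'],s['time'])
p=snap('side')
for l in ('cover_edge','tab_face','tape_roll','pine_block','tape_measure'): print([(np.round(world(p,x['location']),4).tolist(),round(x['confidence'],2)) for x in robot.place_of(p,l)[:1]])
overlay('o5.png',z=18)
"
```

```text
[ 0.50882697 -0.31596473  0.19227014] [-0.22824948  0.21985143 -0.30263275] 36.95
[([0.5384, -0.1166, 0.0547], 0.76)]
[([0.5441, -0.1154, 0.0347], 0.55)]
[]
[([0.357, -0.4578, 0.0007], 0.56)]
[([0.72, -0.2727, 0.0014], 0.97)]
```

View pics/o5.png

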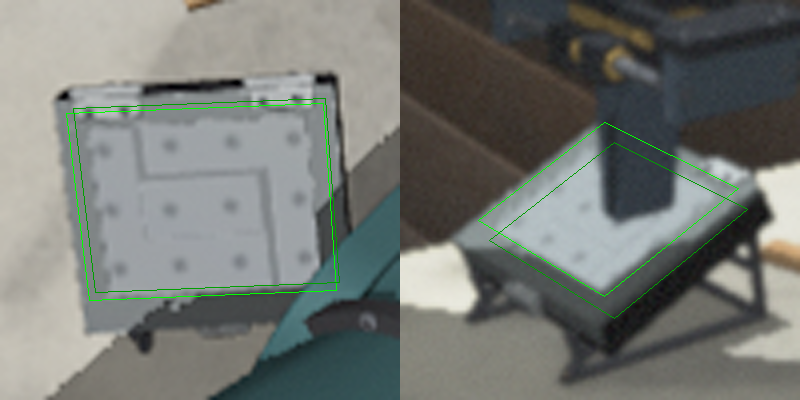

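The cover is shut over all three plates, it has stayed down since the arm left, and the robot is touching nothing.

```bash
python3 -c "
from cell import robot
print(robot.finish_job())"
```

```text
the job is handed in; nothing more can be done
None
```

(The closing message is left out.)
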